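Feed a slide rack past a sprung gate

TASK

Load the blue slide rack into the slide reader: press the yellow treadle down with one fingertip to hold the red gate open and, keeping it down, push the rack by its rear push plate along the chute with the other finger until it is fully home against the reader. Then let go so that the gate closes behind the rack's body. Push only: do not pinch or lift the rack, do not let gate and rack press on each other, and leave the other things on the bench where they are.

Things in the scene. Friction and masses are not known exactly. Their poses are not given: they have to be found in the camera images.
- chute: Fixed chute with white walls before a white reader box. Origin on the bench, on the chute's centreline, below the gate blade. y: push direction (reader's front = end stop at y +98 mm); x: across, towards the treadle. Floor 30 mm above the bench, wall tops 50, inner width 44, walls 4 thick; runs from y -281 mm to the stop, open above. Place and yaw vary.
- gate (a joint): Gate angle: 0 shut, 0.73 rad fully open (hard stop). Hinge axis along the chute at x +32, z +30 mm in the chute's frame; treadle and blade turn as one piece. Treadle down swings the blade up and out; from about 0.6 rad it clears the rack. A spring shuts it when let go; holding takes 2 to 6 N down on the treadle's middle. The rack cannot push it open.
- treadle_near (a point): Point on the top of the yellow treadle plate beside the chute (54 wide, y -265 to -30 mm in the chute's frame), middle of its width, 25 mm from its upstream end. Shut, it slopes up outwards by 0.73 rad: x 37 to 78 mm, 48 to 84 mm above the bench. Fully open it is level, x 48 to 102, top 40 mm above the bench. A vertical finger at x about 61 mm stays on it all the way down.
- treadle_far (a point): Point on the treadle's top, middle of its width, 25 mm from its downstream end, which is 30 mm before the gate's blade.
- blade_tip (a point): Middle of the free end of the red gate blade, 8 mm thick. Shut, it reaches from the treadle side 26 mm into the chute, 64 to 80 mm above the bench, at y -4 to +4 mm in the chute's frame, and stops the rack's body. Open, it stands beside the chute, top 95 mm above the bench.
- rack: Loose blue slide rack in the chute, 0.15 to 0.3 kg. Origin: middle of its body's underside; y towards the reader. Body 36 wide, 80 long, 46 tall, glass slides 12 higher. Behind it a tongue 8 thick (fits under the shut gate) and an upright push plate 34 wide, 40 tall, rear face at y -116 mm. Home: origin at y +58 mm in the chute's frame.
- rack_push (a point): Middle of the rear face of the rack's push plate, 50 mm above the bench. Push here along the chute's +y. A finger holding the treadle fully down has its tip 40 mm above the bench; the other finger, level with it in the chute, meets this plate.
- stain_bottle: Bystander, leave alone: amber bottle, 44 across, 85 tall, black cap (mm). Origin on its underside.
- oil_bottle: Bystander, leave alone: small amber bottle, 30 across, 60 tall (mm). Origin on its underside.
- objective: Bystander, leave alone: steel microscope objective standing on end, 27 across, 44 tall (mm). Origin on its underside.
- dish: Bystander, leave alone: shallow clear dish, 90 across, 16 tall (mm). Origin on its underside.
- mailer: Bystander, leave alone: white slide box, 85 x 35 x 28 (mm). Origin on its underside.
- beaker: Bystander, leave alone: glass beaker, 68 across, 80 tall (mm). Origin on its underside.
- marker: Bystander, leave alone: green marker pen lying down, 14 thick, about 140 long (origin under its middle) (mm). Origin on its underside.

How it is judged:
By the outcome, as a careful person would: the job done as asked, in the order asked, and still so for the second after the job is handed in, with the robot touching nothing.
It also fails if it takes over 45 s, if anything falls off the work surface, if the arm or the gripper's body presses on something with over 40 N, if the wrist force passes 120 N, or if a joint passes its speed limit or range.

ROBOT

A 6-joint arm with a two-finger parallel gripper is mounted at the origin on the work surface. World frame = base frame: x ahead of the robot, y to its left, z up, the work surface at z = 0. Lengths are in mm, angles in degrees, forces in N, time in s.
With the tool pointing down it reaches from about 350 to 850 mm from the base axis. Payload 8.1 kg.
Tool frame: the origin (TCP) lies between the finger pads; the fingertips stand 22 mm ahead of it and the grasp point (between the pads) lies 3 mm ahead of it; z points along the fingers, y is the direction in which the jaws open and shut (so a half turn about z gives the same grasp; the last joint's range is limited). The gripper opens to 85 mm and grips with 20 to 120 N. Pads are 22 mm wide; open, the fingers measure 114 mm over their backs; the gripper's body (76 mm by 85 mm) begins 54 mm behind the grasp point. The pads swing forward as they close: fully open they stand 13 mm farther back than shut.
Start: joints at [-67.976, 7.471, 85.268, -0, 87.261, -4.893], TCP at [271.644, -534.99, 253.292] pointing down, gripper open.
Joint ranges: [-169.43, 169.43], [-51.17, 129.36], [1.28, 143.12], [-76.62, 256.62], [0, 156.53], [-152.29, 152.29]. Speed limits (degrees/s): [136.94, 136.94, 159.86, 180, 180, 180].

INTERFACE

Orientations are given as [roll, pitch, yaw] about the fixed x, y, z axes, in that order (R = Rz(yaw) Ry(pitch) Rx(roll)).
In Python, from bench import r gives the robot as it stands.
- The arm moves only by the tool drive_tool, never from a script. Its argument "moves" is a list of rows, each a list of 2 entries, a list of its own where there are three numbers: the shift along the world's x, y, z in mm, then the turn about the world's z in degrees. A call has exactly 8 rows; each row is the pose to reach, as a shift and turn from the pose commanded when the call began; what a row does not reach only later rows make up. A row lasts 1/12 s, in which the tool goes at most 41.7 mm and 7.16 degrees, less where a joint would pass 70% of its speed; a pose out of reach is approached as far as the arm can. A call with a gripper value outside its range is refused whole. "fingers" is the finger opening in mm, from 0 to 85.4, set as the call begins (left out, the last holds). The fingers move at their own pace and stop on an object; "squeeze" is the grip in N (left out, the last holds). Time passes only in rows, so rows that repeat a pose let the fingers close, or fill a call up. It gives the time, the measured TCP pose, the force and the opening at its end, in the units of the state.
- r.sense(): the state, without advancing time (a new reading comes with each control period).
- r.snapshot(name): name is "scene" or "top" or "wrist"; returns a dict with "pixels" (480x640x3 uint8, red, green, blue), "camera_matrix" (3x3 intrinsics, pixels), "xyz" and "orientation" of the camera in the world. Camera axes: x right, y down, z forward; pixel columns grow to the right and rows downward; lengths in mm; the calibration is good to about 2 mm. The wrist camera is an equidistant fisheye: a pixel r from the principal point sees the ray r / f radians off the axis. A picture is of the moment at which its call begins. There is no depth.
- r.hand_in(): hands the job in, once; it reports no verdict.
The state is a dict: "time": time; "joint_pos": joint angles; "qd": joint speeds; "joint_efforts": joint torques, N m; "tool_pos": TCP position; "tcp_rot": TCP orientation; "ft_force": force on the tool from outside, world axes, zero at the start; "wrist_torque": the same for the moment, N m; "finger_gap": finger opening in mm.
Only numpy, scipy, OpenCV 4.12 (cv2) and the standard library are available. Lean on these libraries where they do the work, as an engineer would, in place of code of your own. Each camera call takes 0.05 s, during which the arm holds its last target.

## Working session

There is one attempt and no reset: what is moved stays moved. The work goes in short steps, Python scripts to look and compute and a tool call to move; the robot and the scene stay as the last step left them, time stands still between calls to the robot, and variables do not carry over. Pictures are saved under pics/ and viewed, and the job is handed in when it is done.

Besides the shell and the picture viewer there is one more tool, called after ">>>" as a command line: name --argument value ..., lists and objects as JSON in quotes. drive_tool: Moves the arm, as the interface text tells. Its arguments: {"type":"object","properties":{"moves":{"type":"array","items":{"type":"array"}},"fingers":{"type":"number"},"squeeze":{"type":"number"}},"required":["moves"]}

```bash
ls; mkdir -p pics; python3 - <<'E'
from bench import r
import cv2,json,numpy as np
print(r.sense())
for n in ["scene","top","wrist"]:
    s=r.snapshot(n); cv2.imwrite(f"pics/{n}0.png",s["pixels"][:,:,::-1])
    print(n,s["camera_matrix"],s["xyz"],s["orientation"])
    np.savez(f"{n}0.npz",p=s["pixels"],K=s["camera_matrix"],t=s["xyz"],o=s["orientation"])
E
```

```text
pics
{'time': 0.0, 'joint_pos': array([-6.79754091e+01,  7.51645393e+00,  8.53285136e+01, -8.20923999e-04,
        8.72610954e+01, -4.89462423e+00]), 'qd': array([-0.02261824, -0.05875206, -0.00472635, -0.10790551, -0.08122457,
        0.00615083]), 'joint_efforts': array([ 3.22886926e-04, -5.69395101e+01, -5.00546801e+01, -1.96686638e-04,
        1.45080415e-02,  1.02734589e-05]), 'tool_pos': array([ 271.45230255, -534.52007065,  252.23769672]), 'tcp_rot': array([-1.79894254e+02, -8.23272015e-03,  2.69192475e+01]), 'ft_force': array([ 0.22555742,  0.18860939, -0.68795923]), 'wrist_torque': array([0.03681237, 0.02355444, 0.01799449]), 'finger_gap': 85.4547494946717}
scene [[624.43911686   0.         317.21215551]
 [  0.         624.43911686 228.33102881]
 [  0.           0.           1.        ]] [1093.31895457  666.41001351 1036.47611473] [-138.50172266    0.83978463  141.15986261]
top [[567.89399723   0.         320.94057485]
 [  0.         567.89399723 244.72630919]
 [  0.           0.           1.        ]] [2.84820311e+02 1.08616750e+00 1.44470584e+03] [-1.67280581e+02 -2.28934514e-03 -8.61514050e+01]
wrist [[371.64829954   0.         318.23666205]
 [  0.         371.64829954 241.84343272]
 [  0.           0.           1.        ]] [ 336.89458323 -502.08209056  373.93449264] [ 1.63373467e+02  1.11869401e-01 -6.30105893e+01]
```

View pics/scene0.png

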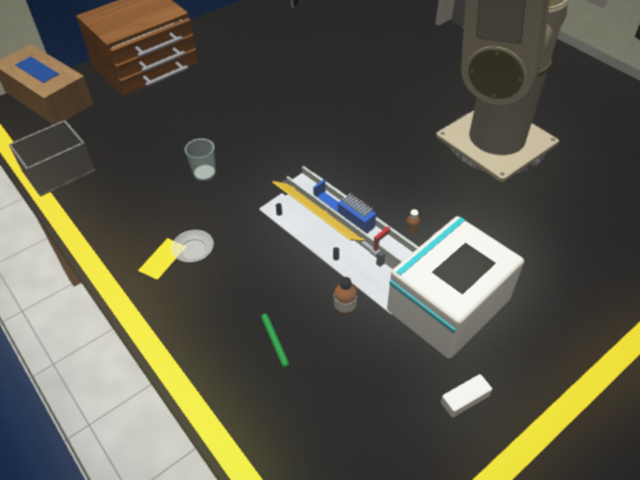

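View pics/top0.png

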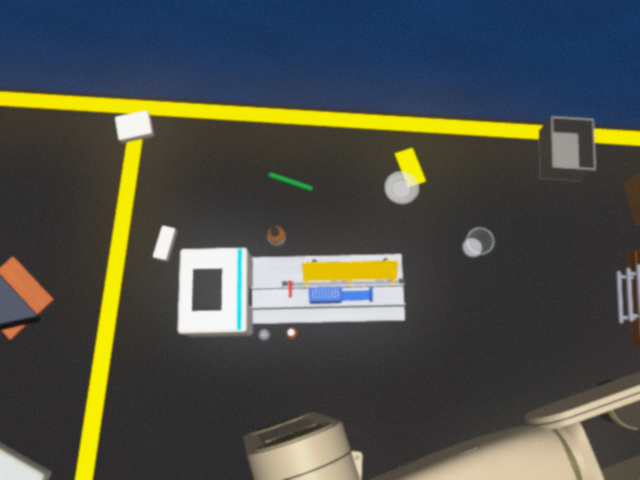

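View pics/wrist0.png

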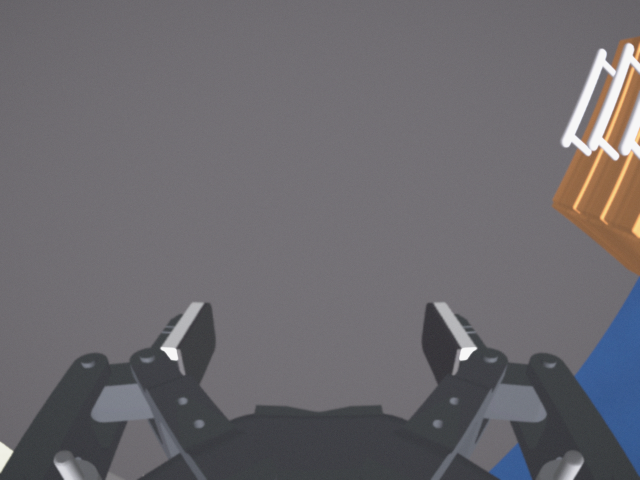

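```bash
cat > h.py <<'E'
import numpy as np,cv2
from scipy.spatial.transform import Rotation as Ro
def load(n):
    d=np.load(n+".npz"); return dict(p=d["p"],K=d["K"],t=d["t"],R=Ro.from_euler("xyz",d["o"],degrees=True).as_matrix())
def ray(c,uv,fish=False):
    K=c["K"];x=(uv[0]-K[0,2])/K[0,0];y=(uv[1]-K[1,2])/K[1,1]
    if fish:
        a=np.hypot(x,y);s=np.sin(a)/max(a,1e-9);v=np.array([x*s,y*s,np.cos(a)])
    else: v=np.array([x,y,1.])
    v=c["R"]@v; return v/np.linalg.norm(v)
def onz(c,uv,z,fish=False):
    v=ray(c,uv,fish);return c["t"]+v*(z-c["t"][2])/v[2]
def tri(c1,u1,c2,u2,f1=False,f2=False):
    a=ray(c1,u1,f1);b=ray(c2,u2,f2)
    s=np.linalg.lstsq(np.c_[a,-b],c2["t"]-c1["t"],rcond=None)[0]
    p=c1["t"]+a*s[0];q=c2["t"]+b*s[1];return (p+q)/2,np.linalg.norm(p-q)
def proj(c,P,fish=False):
    q=c["R"].T@(np.asarray(P,float)-c["t"])
    if fish:
        a=np.arctan2(np.hypot(q[0],q[1]),q[2]);h=np.hypot(q[0],q[1]);n=q[:2]/h*a
    else: n=q[:2]/q[2]
    return n*c["K"][0,0]+c["K"][:2,2]
E
python3 - <<'E'
from h import *
t=load("top0");s=load("scene0")
for n,c,(x0,y0,x1,y1) in [("t",t,(170,215,420,350)),("s",s,(240,140,540,365))]:
    im=c["p"][y0:y1,x0:x1,::-1]; k=800//(x1-x0)
    k=min(k,600//(y1-y0)); im=cv2.resize(im,None,fx=k,fy=k,interpolation=cv2.INTER_CUBIC);print(k);cv2.imwrite(f"pics/crop_{n}.png",im)
for uv in [(404,255),(405,320),(252,257),(252,322)]: print(uv,onz(t,uv,0))
for n,c in [("t",t),("s",s)]:
    h=cv2.cvtColor(c["p"],cv2.COLOR_RGB2HSV)
    for nm,lo,hi in [("yel",(18,150,120),(30,255,255)),("red",(0,170,80),(4,255,255)),("red2",(174,170,80),(180,255,255)),("blue",(105,120,60),(125,255,255)),("cyan",(85,150,100),(98,255,255))]:
        m=cv2.inRange(h,lo,hi)
        nn,l,st,ce=cv2.connectedComponentsWithStats(m)
        for i in range(1,nn):
            if st[i,4]>20 and st[i,0]>170: 
                print(n,nm,st[i],ce[i],cv2.minAreaRect(np.argwhere(l==i)[:,::-1].astype(np.float32)))
E
```

```text
3
2
(404, 255) [ 597.36982669 -194.17040489    0.        ]
(405, 320) [ 429.50625848 -202.57694851    0.        ]
(252, 257) [565.58947103 199.24184317   0.        ]
(252, 322) [398.48388509 183.50553598   0.        ]
t yel [594 128  46  18 721] [616.66851595 136.57004161] ((616.5564575195312, 136.5972900390625), (45.848045349121094, 15.719327926635742), 3.5763344764709473)
t yel [394 147  32  37 616] [410.06168831 163.65909091] ((409.9310607910156, 166.8275604248047), (38.624629974365234, 20.42648696899414), 68.19859313964844)
t yel [ 303  260   94   24 1659] [349.80771549 270.34719711] ((349.6289367675781, 271.9136047363281), (22.184186935424805, 93.2354736328125), 88.63607025146484)
t blue [310 287  62  16 641] [338.02340094 294.81123245] ((340.5005798339844, 294.0172119140625), (14.129534721374512, 61.44624328613281), 88.02507019042969)
t cyan [238 250   3  79 235] [239. 289.] ((239.0, 289.0), (78.0, 2.0), 90.0)
s yel [273 181  90  59 689] [316.52830189 209.85341074] ((317.4770202636719, 210.03170776367188), (106.09664916992188, 8.523757934570312), 35.972389221191406)
s yel [ 472
[... 212 characters left out ...]
 232.4199981689453), (1.999999761581421, 14.200000762939453), 53.13010025024414)
s blue [207   0  30   9 105] [220.9047619    2.71428571] ((221.06202697753906, 1.7956161499023438), (7.518347263336182, 29.304468154907227), 70.01689910888672)
s blue [314 179  12  10  46] [319.76086957 183.93478261] ((320.5000305175781, 184.50001525878906), (5.656853675842285, 12.727922439575195), 45.0)
s blue [317 189  59  34 429] [344.3962704  207.06293706] ((345.144775390625, 206.44369506835938), (60.74030685424805, 14.09585189819336), 23.749494552612305)
s cyan [398 218  66  56 311] [430.25401929 245.58199357] ((430.4552001953125, 245.44715881347656), (3.720120429992676, 83.8528823852539), 49.6859016418457)
```

```bash
ls pics
```

```text
crop_s.png
crop_t.png
scene0.png
top0.png
wrist0.png
```

View pics/crop_t.png

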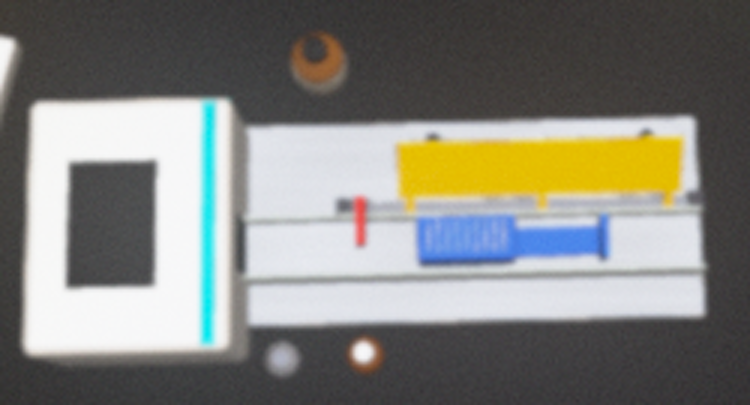

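View pics/crop_s.png

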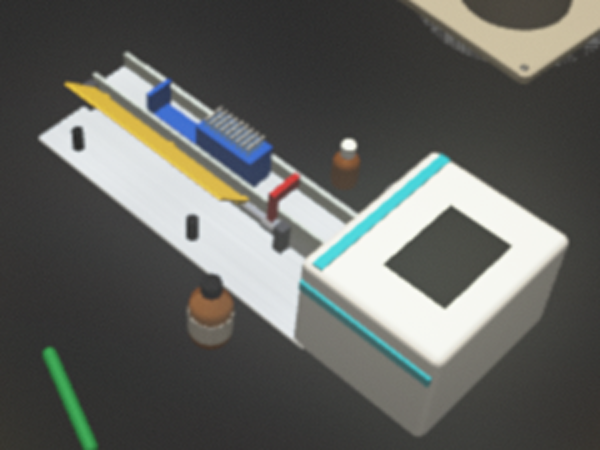

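```bash
python3 - <<'E'
from h import *
t=load("top0");s=load("scene0")
a=onz(t,(402.3,285),50);b=onz(t,(405,304.3),50);print(a,b)
# reader end of walls
c=onz(t,(170+245/3,215+218/3),50);d=onz(t,(170+245/3,215+277/3),50);print(c,d)
yd=((c+d)-(a+b))/2;yd/=np.linalg.norm(yd);o=(a+b)/2+281*yd;print("yd",yd,np.degrees(np.arctan2(yd[1],yd[0])),"o",o)
print("tcp",o-175*yd)
for P,n in [((371.5,294),'plate')]: print(onz(t,P,70)[:2], (onz(t,P,70)-o)@yd)
# triangulate red blade tip, bottles
print(tri(t,(170+361/3,215+243/3),s,(240+296/2,140+180/2)))
E
```

```text
[ 510.37498723 -185.8653244    50.        ] [ 462.93169704 -194.19836436   50.        ]
[478.68472783 185.94360863  50.        ] [430.18549612 181.37012457  50.        ]
yd [-8.58980973e-02  9.96303928e-01  3.03104267e-16] 94.92767094985443 o [462.51597679  89.92955937  50.        ]
tcp [477.54814382 -84.42362802  50.        ]
[ 480.00858145 -109.17539315] -199.87162773120434
(array([460.84532095,  88.28368684,  72.19847024]), np.float64(2.2933725990096674))
```

>>> drive_tool --moves '[[[25, 50, 0], 7], [[50, 100, 0], 14], [[65, 130, 0], 21], [[80, 160, 0], 28], [[95, 190, 0], 35], [[110, 220, 0], 42], [[125, 250, 0], 49], [[140, 280, 0], 56]]' --fingers 47

```text
time: 0.82
tool_pos: [412.0, -253.1, 253.1]
tcp_rot: [-180.0, -0.0, 83.3]
ft_force: [0.8, -0.5, -0.6]
finger_gap: 46.8
```

>>> drive_tool --moves '[[[10, 20, 0], 6], [[20, 50, 0], 12], [[30, 75, 0], 12], [[45, 100, 0], 12], [[55, 120, 0], 12], [[65, 135, 0], 12], [[65, 135, 0], 12], [[65, 135, 0], 12]]'

```text
time: 1.48
tool_pos: [476.7, -119.3, 253.0]
tcp_rot: [-180.0, -0.0, 95.0]
ft_force: [-0.1, 0.2, -0.2]
finger_gap: 47.0
```

```bash
cat > snap.py <<'E'
import sys,cv2,numpy as np
from bench import r
n,k=sys.argv[1],sys.argv[2]
s=r.snapshot(n); cv2.imwrite(f"pics/{n}{k}.png",s["pixels"][:,:,::-1])
np.savez(f"{n}{k}.npz",p=s["pixels"],K=s["camera_matrix"],t=s["xyz"],o=s["orientation"])
q=r.sense();print(q["time"],q["tool_pos"],q["tcp_rot"],q["ft_force"],q["finger_gap"],s["xyz"])
E
python3 snap.py wrist 1
```

```text
1.5333 [ 476.41169057 -119.98900292  252.96090322] [-1.79952419e+02  4.78151112e-03  9.49727925e+01] [ 0.23470219 -0.02669263 -0.09992889] 46.96161737452912 [470.75035515 -47.01887709 374.5641096 ]
```

View pics/wrist1.png

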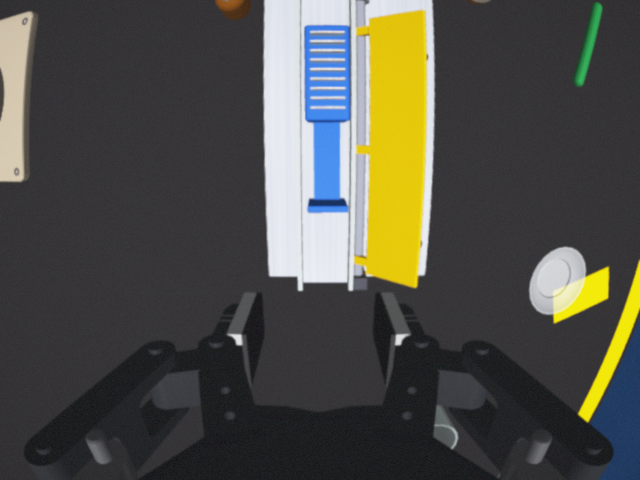

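```bash
python3 - <<'E'
from h import *
c=load("wrist1")
im=c["p"][180:360,220:440,::-1];cv2.imwrite("pics/crop_w1.png",cv2.resize(im,None,fx=3.3,fy=3.3,interpolation=cv2.INTER_CUBIC))
h=cv2.cvtColor(c["p"],cv2.COLOR_RGB2HSV)
g=c["p"].astype(int).sum(2)
for row in (60,150,240): print(row,[(x,g[row,x]) for x in range(292,372)][::1])
for nm,lo,hi in [("yel",(18,150,120),(30,255,255)),("blue",(105,120,60),(125,255,255))]:
    m=cv2.inRange(h,lo,hi);nn,l,st,ce=cv2.connectedComponentsWithStats(m)
    for i in range(1,nn):
        if st[i,4]>100: 
            k=(l==i).astype(np.uint8);cs,_=cv2.findContours(k,cv2.RETR_EXTERNAL,cv2.CHAIN_APPROX_NONE)
            print(nm,st[i],cv2.approxPolyDP(cs[0],3,True)[:,0].tolist())
E
```

```text
60 [(292, np.int64(695)), (293, np.int64(694)), (294, np.int64(690)), (295, np.int64(685)), (296, np.int64(679)), (297, np.int64(679)), (298, np.int64(669)), (299, np.int64(616)), (300, np.int64(541)), (301, np.int64(606)), (302, np.int64(676)), (303, np.int64(678)), (304, np.int64(590)), (305, np.int64(449)), (306, np.int64(407)), (307, np.int64(422)), (308, np.int64(437)), (309, np.int64(471)), (310, np.int64(518)), (311, np.int64(539)), (312, np.int64(540)), (313, np.int64(541)), (314, np.int64(544)), (315, np.int64(541)), (316, np.int64(538)), (317, np.int64(533)), (318, np.int64(538)), (319, np.int64(541)), (320, np.int64(534)), (321, np.int64(531)), (322, np.int64(533)), (323, np.int64(539)), (324, np.int64(547)), (325, np.int64(546)), (326, np.int64(541)), (327, np.int64(537)), (328, np.int64(554)), (329, np.int64(575)), (330, np.int64(572)), (331, np.int64(567)), (332, np.int64(563)), (333, np.int64(555)), (334, np.int64(555)), (335, np.int64(569)), (336, np.int64(579)), (337, np.int64(562)), (338, np.int64(556)), (339, np.int64(560)), (340, np.int64(564)), (341, np.int64(566
[... 4264 characters left out ...]
[357, 28], [357, 34], [370, 35], [371, 123], [370, 144], [357, 146], [357, 152], [370, 155], [367, 256], [355, 256], [355, 262], [365, 265], [366, 272], [411, 287], [417, 286], [423, 187]]
yel [ 578  260   62  162 2204] [[639, 260], [610, 345], [578, 412], [586, 421], [613, 373], [639, 310]]
yel [ 553  266   56   58 1221] [[607, 266], [586, 276], [576, 299], [553, 315], [554, 323], [608, 297]]
blue [ 305   26   45  186 5303] [[306, 26], [305, 106], [306, 119], [314, 123], [315, 197], [310, 200], [308, 211], [346, 211], [347, 206], [339, 198], [338, 168], [339, 122], [349, 119], [349, 29]]
blue [ 590  319   50  161 4379] [[639, 319], [590, 424], [609, 440], [614, 452], [599, 479], [639, 479]]
```

View pics/crop_w1.png

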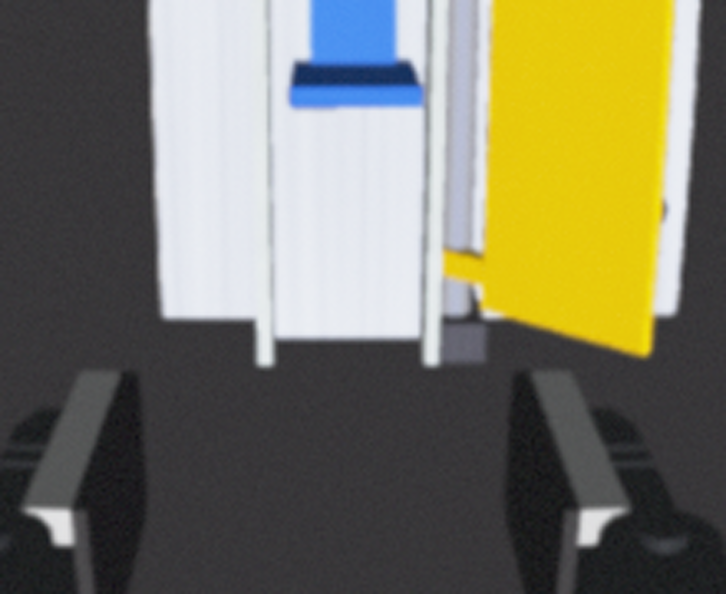

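```bash
python3 - <<'E'
from h import *
c=load("wrist1")
q=lambda u,v:(220+u/3.3,180+v/3.3)
tcp=np.array([476.5,-119.6,253]);ps=np.radians(94.97)
tx=np.array([np.cos(ps),np.sin(ps),0]);ty=np.array([np.sin(ps),-np.cos(ps),0])
for z in (231,235,240):
    print(z,[ (round((onz(c,q(*p),z,True)-tcp)@tx,1),round((onz(c,q(*p),z,True)-tcp)@ty,1)) for p in [(85,371),(122,371),(535,371),(572,371)]])
W=[onz(c,q(*p),50,True) for p in [(257,366),(273,366),(423,366),(440,366)]]
print(np.round(W,1), [np.linalg.norm(W[i]-W[0]) for i in range(4)])
V=[onz(c,p,50,True) for p in [(302.4,60),(350,60),(349.7,150),(301.8,150),(303,240),(348.5,240)]];print(np.round(V,1))
# plate rear top corners z=70 ; crop rear lower edge 291..421 at v=106 bottom?, 85 top
for z,v in ((70,85),(70,106),(70,63),(30,106)): print(z,v,onz(c,q(291,v),z,True),onz(c,q(421,v),z,True))
E
```

```text
231 [(np.float64(7.3), np.float64(-30.5)), (np.float64(7.4), np.float64(-25.6)), (np.float64(7.5), np.float64(27.9)), (np.float64(7.4), np.float64(32.8))]
235 [(np.float64(9.1), np.float64(-29.6)), (np.float64(9.2), np.float64(-24.8)), (np.float64(9.3), np.float64(27.1)), (np.float64(9.2), np.float64(31.9))]
240 [(np.float64(11.4), np.float64(-28.5)), (np.float64(11.5), np.float64(-23.9)), (np.float64(11.6), np.float64(26.2)), (np.float64(11.5), np.float64(30.8))]
[[ 464.1 -194.    50. ]
 [ 468.7 -193.5   50. ]
 [ 512.  -189.7   50. ]
 [ 516.9 -189.3   50. ]] [np.float64(0.0), np.float64(4.639794339060867), np.float64(48.099261870420186), np.float64(53.05553111954485)]
[[ 451.1   17.1   50. ]
 [ 491.7   21.1   50. ]
 [ 498.9  -58.3   50. ]
 [ 457.5  -62.1   50. ]
 [ 465.1 -143.    50. ]
 [ 506.4 -139.3   50. ]]
70 85 [ 467.44940142 -107.02811638   70.        ] [ 500.20486986 -104.03650402   70.        ]
70 106 [ 467.90000761 -112.44349587   70.        ] [ 500.78784637 -109.44915554   70.        ]
70 63 [ 466.97880895 -101.39368892   70.        ] [499.6034187  -98.40435082  70.        ]
30 106 [ 467.52565654 -121.03605379   30.        ] [ 504.73282745 -117.64845105   30.        ]
```

>>> drive_tool --moves '[[[15, -4, 0], 0], [[38, -11, -20], 0], [[38, -11, -50], 0], [[38, -11, -80], 0], [[38, -11, -110], 0], [[38, -11, -130], 0], [[38, -11, -130], 0], [[38, -11, -130], 0]]' --fingers 56

```text
time: 2.2
tool_pos: [513.2, -131.6, 122.3]
tcp_rot: [-179.8, -0.1, 94.8]
ft_force: [-0.3, -0.5, 0.3]
finger_gap: 56.0
```

```bash
python3 snap.py wrist 2;python3 snap.py scene 2; python3 - <<'E'
import cv2
cv2.imwrite("pics/crop_s2.png",cv2.resize(cv2.imread("pics/scene2.png")[140:290,240:440],None,fx=4,fy=4,interpolation=cv2.INTER_CUBIC))
E
```

```text
2.25 [ 514.63712363 -131.87663774  124.17040591] [1.79989121e+02 1.48147666e-02 9.48554367e+01] [ 0.65979777 -0.17664406  0.15669266] 56.101091882054405 [507.83401353 -59.40392003 243.99350223]
2.3 [ 515.51004944 -131.98821001  125.26420614] [1.79872640e+02 6.67628377e-02 9.48701767e+01] [0.6839422  0.43871276 0.64506166] 56.024424371211914 [1093.31895457  666.41001351 1036.47611473]
```

View pics/wrist2.png

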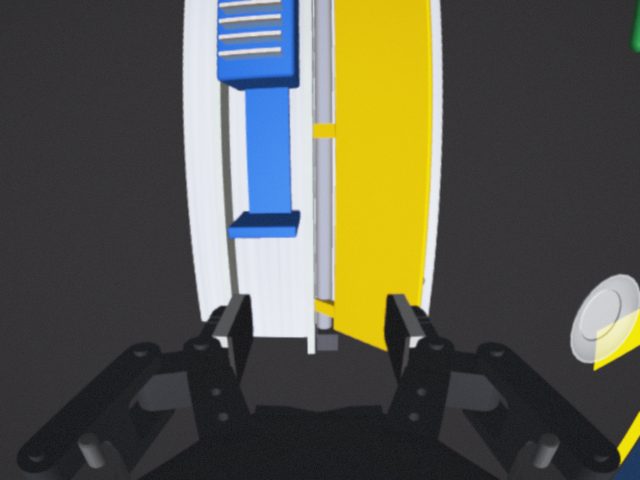

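View pics/crop_s2.png

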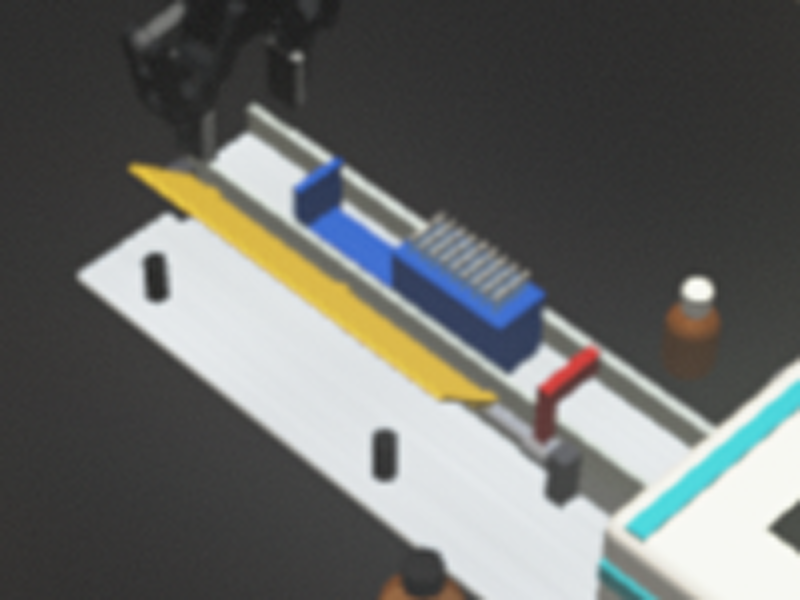

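```bash
python3 - <<'E'
from h import *
c=load("wrist1");d=load("wrist2")
im=d["p"][190:370,190:450,::-1];cv2.imwrite("pics/crop_w2.png",cv2.resize(im,None,fx=3,fy=3,interpolation=cv2.INTER_CUBIC))
q=lambda u,v:(220+u/3.3,180+v/3.3)
print(tri(c,q(291,106),d,(230,236),True,True),tri(c,q(421,106),d,(297,236.5),True,True))
print(tri(c,q(440,366),d,(315,353.5),True,True))
E
```

```text
(array([ 467.77962997, -112.33207651,   69.11593748]), np.float64(0.6308408736635376)) (array([ 501.08577162, -110.07112688,   66.90450218]), np.float64(0.028386736895986923))
(array([ 516.68447575, -189.31752894,   49.62788356]), np.float64(0.6892111104568697))
```

View pics/crop_w2.png

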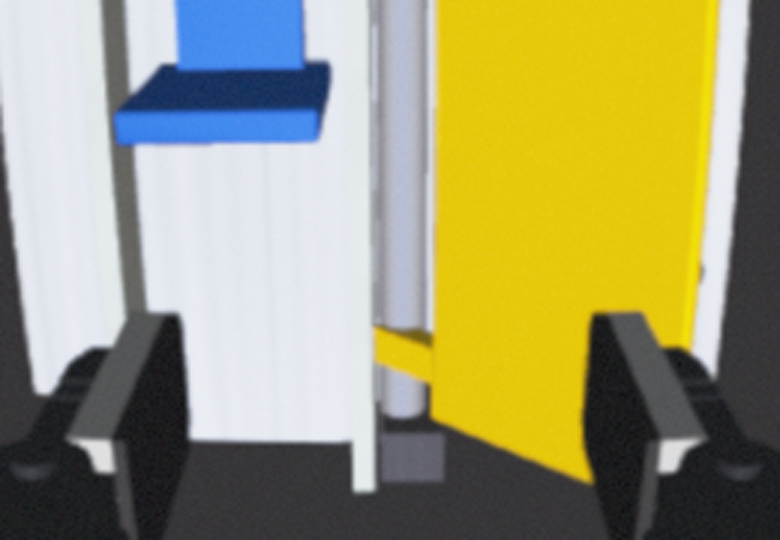

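```bash
python3 - <<'E'
from h import *
d=load("wrist2")
o=np.array([464.8,88.4,0]);a=np.radians(95);yd=np.array([np.cos(a),np.sin(a),0]);xd=np.array([yd[1],-yd[0],0])
for z in (110,112,114,116):
  print(z,[(round((onz(d,p,z,True)-o)@xd,1),round((onz(d,p,z,True)-o)@yd,1)) for p in [(234.3,294.3),(250.3,294.3),(387.3,294.3),(403.3,294.3)]])
for p in [(190+352/3,190+490/3),(190+376/3,190+490/3)]: P=onz(d,p,50,True)-o;print(P@xd,P@yd)
from bench import r;print(r.sense()["tool_pos"])
E
```

```text
110 [(np.float64(-4.3), np.float64(-212.9)), (np.float64(2.3), np.float64(-212.7)), (np.float64(57.1), np.float64(-212.7)), (np.float64(63.7), np.float64(-212.9))]
112 [(np.float64(-3.8), np.float64(-211.9)), (np.float64(2.7), np.float64(-211.8)), (np.float64(56.7), np.float64(-211.8)), (np.float64(63.2), np.float64(-211.9))]
114 [(np.float64(-3.3), np.float64(-211.0)), (np.float64(3.1), np.float64(-210.9)), (np.float64(56.3), np.float64(-210.9)), (np.float64(62.7), np.float64(-211.0))]
116 [(np.float64(-2.8), np.float64(-210.1)), (np.float64(3.5), np.float64(-210.0)), (np.float64(55.9), np.float64(-210.0)), (np.float64(62.2), np.float64(-210.1))]
22.455751198371846 -280.60939533624526
27.40557585755668 -280.58444036885476
[ 515.51004944 -131.98821001  125.26420614]
```

>>> drive_tool --moves '[[[2, 0, -10], 0], [[2, 0, -20], 0], [[2, 0, -30], 0], [[2, 0, -40], 0], [[2, 0, -48], 0], [[2, 0, -56], 0], [[2, 0, -62], 0], [[2, 0, -62], 0]]'

```text
time: 2.97
tool_pos: [516.6, -130.9, 60.2]
tcp_rot: [-180.0, -0.0, 94.9]
ft_force: [0.9, 0.5, 4.0]
finger_gap: 55.9
```

```bash
python3 snap.py scene 3; python3 snap.py wrist 3;python3 - <<'E'
import cv2
cv2.imwrite("pics/crop_s3.png",cv2.resize(cv2.imread("pics/scene3.png")[140:290,240:440],None,fx=4,fy=4,interpolation=cv2.INTER_CUBIC))
E
```

```text
3.0167 [ 516.5412465  -130.92742984   60.8285093 ] [-1.79969591e+02 -1.36980904e-02  9.49215385e+01] [-0.28268648  0.77075239  3.69454207] 56.2047205948595 [1093.31895457  666.41001351 1036.47611473]
3.0667 [ 516.42183685 -130.9096526    61.12936603] [-1.79954738e+02 -1.62370398e-02  9.49202210e+01] [-0.81471035  1.14899673  2.62849387] 56.027884860091326 [510.70902072 -58.65202814 182.41673739]
```

View pics/crop_s3.png

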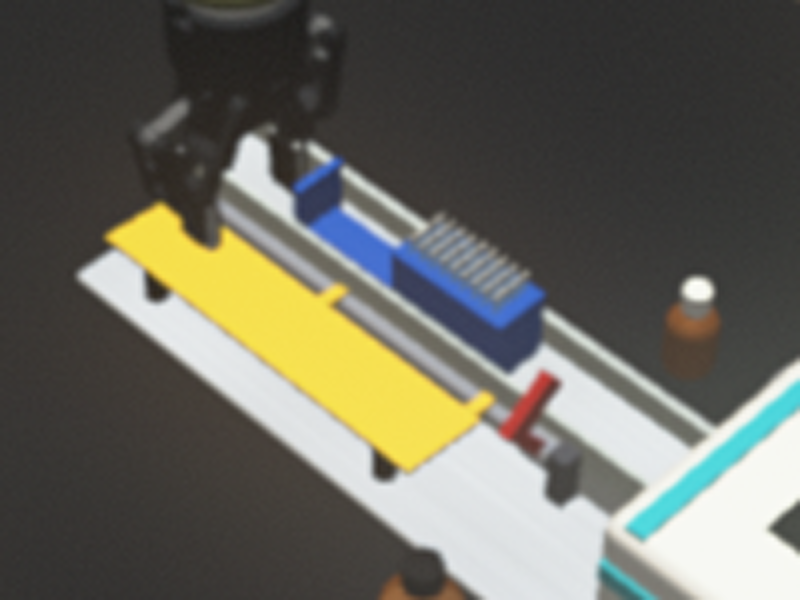

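View pics/wrist3.png

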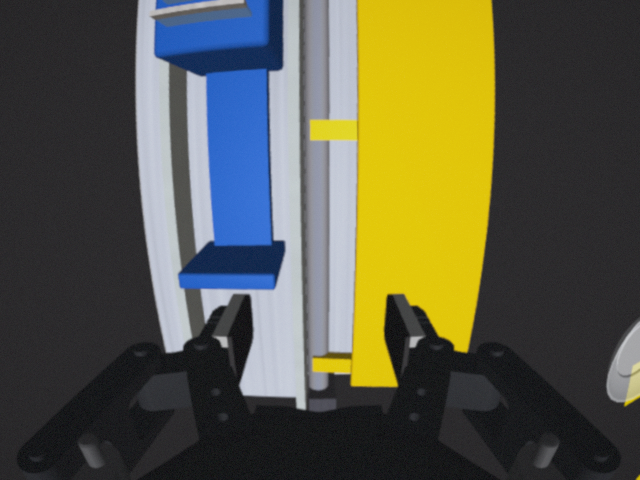

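>>> drive_tool --moves '[[[0, 0, -2], 0], [[0, 0, -4], 0], [[0, 0, -5], 0], [[0, 0, -6], 0], [[0, 0, -6], 0], [[0, 0, -6], 0], [[0, 0, -6], 0], [[0, 0, -6], 0]]'

```text
time: 3.73
tool_pos: [517.7, -130.9, 57.2]
tcp_rot: [179.9, 0.0, 94.9]
ft_force: [-5.0, 4.6, 17.5]
finger_gap: 55.8
```

```bash
python3 snap.py wrist 4;python3 - <<'E'
from bench import r
print(r.sense()["ft_force"],r.sense()["wrist_torque"])
E
```

```text
3.7833 [ 517.71285897 -130.88214758   57.1704145 ] [1.79878412e+02 1.48217871e-02 9.49322216e+01] [-4.04690311  4.50453674 17.46274627] 56.16287985894815 [511.55468832 -58.59701697 178.74312857]
[-4.04690311  4.50453674 17.46274627] [0.78833958 0.17537126 0.08289927]
```

View pics/wrist4.png

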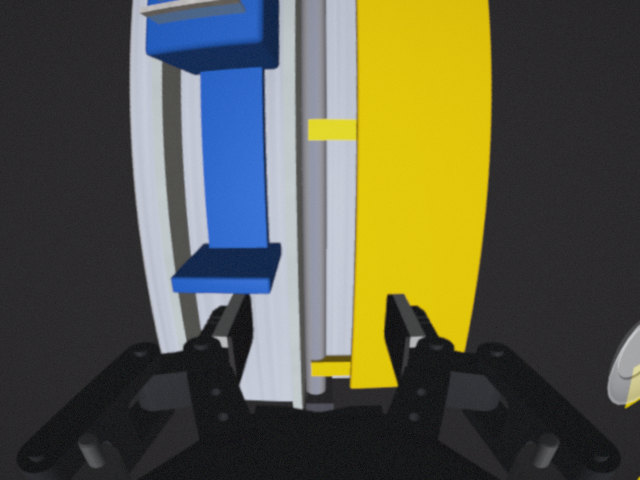

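>>> drive_tool --moves '[[[-0.2, 2, 1], 0], [[-0.5, 6, 1], 0], [[-0.9, 10, 1], 0], [[-1.2, 14, 1], 0], [[-1.7, 19, 1], 0], [[-2.1, 24, 1], 0], [[-2.5, 29, 1], 0], [[-3, 34, 1], 0]]'

```text
time: 4.45
tool_pos: [514.8, -98.4, 57.6]
tcp_rot: [179.9, 0.2, 94.9]
ft_force: [1.0, -5.9, 7.0]
finger_gap: 56.1
```

```bash
python3 snap.py wrist 5; python3 snap.py scene 5;python3 - <<'E'
import cv2
cv2.imwrite("pics/crop_s5.png",cv2.resize(cv2.imread("pics/scene5.png")[140:290,240:440],None,fx=4,fy=4,interpolation=cv2.INTER_CUBIC))
E
```

```text
4.5 [514.7632267  -97.53872573  57.54692242] [1.79854169e+02 1.36791142e-01 9.49021679e+01] [ 0.56832508 -4.03807705  8.32058604] 56.1758263018542 [508.64907874 -25.76002622 178.9474678 ]
4.55 [514.72314297 -97.63061411  57.53605   ] [1.79864225e+02 1.18666596e-01 9.49225099e+01] [ 0.43643439 -1.80040431  7.82076153] 55.8376675395122 [1093.31895457  666.41001351 1036.47611473]
```

View pics/wrist5.png

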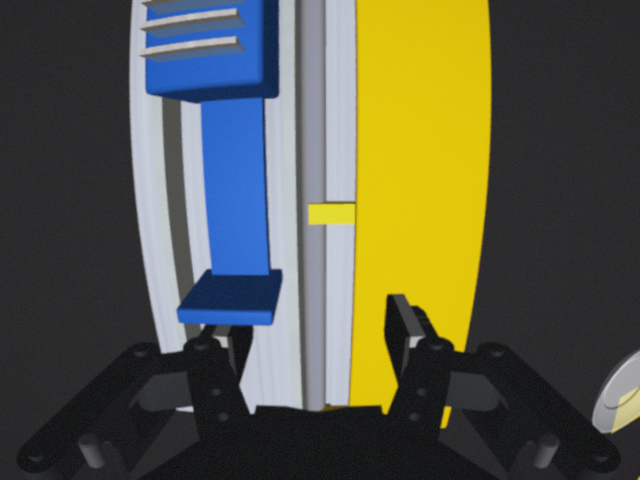

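View pics/crop_s5.png

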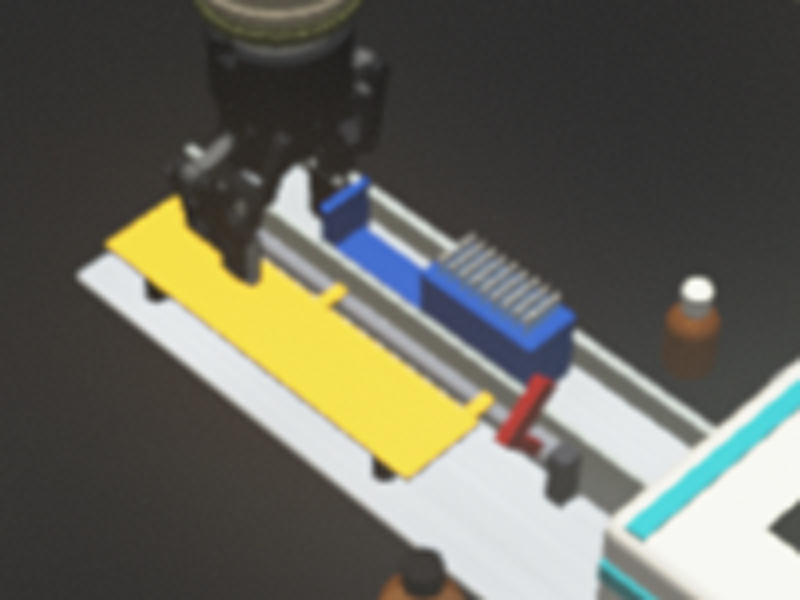

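>>> drive_tool --moves '[[[-0.4, 4.5, 0], 0], [[-0.8, 9, 0], 0], [[-1.2, 14, 0], 0], [[-1.7, 19, 0], 0], [[-2.1, 24, 0], 0], [[-2.5, 29, 0], 0], [[-3, 34, 0], 0], [[-3.4, 39, 0], 0]]'

```text
time: 5.22
tool_pos: [511.5, -59.4, 57.6]
tcp_rot: [179.8, 0.2, 94.9]
ft_force: [0.6, -6.1, 8.2]
finger_gap: 55.8
```

>>> drive_tool --moves '[[[-0.4, 5, 0], 0], [[-0.9, 10, 0], 0], [[-1.3, 15, 0], 0], [[-1.7, 20, 0], 0], [[-2.2, 25, 0], 0], [[-2.6, 30, 0], 0], [[-3.1, 35, 0], 0], [[-3.5, 40, 0], 0]]'

```text
time: 5.88
tool_pos: [508.1, -19.3, 57.6]
tcp_rot: [179.8, 0.2, 94.9]
ft_force: [0.7, -6.1, 8.1]
finger_gap: 56.0
```

```bash
python3 snap.py scene 6;python3 - <<'E'
import cv2
cv2.imwrite("pics/crop_s6.png",cv2.resize(cv2.imread("pics/scene6.png")[140:290,260:460],None,fx=4,fy=4,interpolation=cv2.INTER_CUBIC))
E
```

```text
5.9333 [507.98803571 -18.4781837   57.58042095] [1.79843256e+02 1.23389951e-01 9.48990066e+01] [ 0.49022123 -5.11051377  8.80455409] 55.6254073044745 [1093.31895457  666.41001351 1036.47611473]
```

View pics/crop_s6.png

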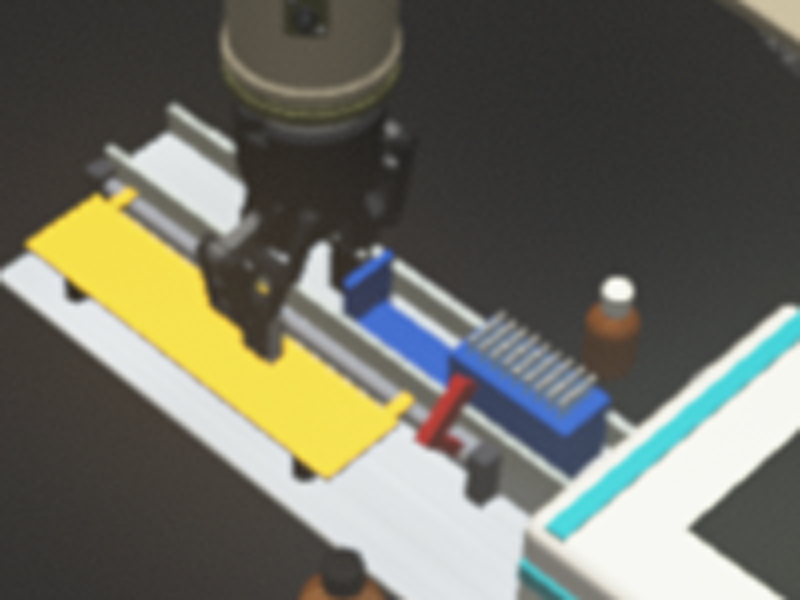

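>>> drive_tool --moves '[[[-0.4, 5, 0], 0], [[-0.9, 10, 0], 0], [[-1.3, 15, 0], 0], [[-1.7, 20, 0], 0], [[-2.2, 25, 0], 0], [[-2.5, 29, 0], 0], [[-2.8, 32, 0], 0], [[-3, 34, 0], 0]]'

```text
time: 6.6
tool_pos: [505.1, 14.9, 57.6]
tcp_rot: [179.8, 0.1, 94.9]
ft_force: [1.2, -6.1, 8.5]
finger_gap: 56.1
```

>>> drive_tool --moves '[[[-0.1, 1, 0], 0], [[-0.2, 2, 0], 0], [[-0.3, 3, 0], 0], [[-0.4, 4, 0], 0], [[-0.4, 5, 0], 0], [[-0.5, 6, 0], 0], [[-0.5, 6, 0], 0], [[-0.5, 6, 0], 0]]'

```text
time: 7.27
tool_pos: [504.6, 20.8, 57.6]
tcp_rot: [179.8, 0.1, 94.9]
ft_force: [-0.3, -5.5, 9.0]
finger_gap: 55.9
```

>>> drive_tool --moves '[[[0, 0.5, 0], 0], [[-0.1, 1, 0], 0], [[-0.1, 1.5, 0], 0], [[-0.2, 2, 0], 0], [[-0.2, 2.5, 0], 0], [[-0.2, 2.5, 0], 0], [[-0.2, 2.5, 0], 0], [[-0.2, 2.5, 0], 0]]'

```text
time: 7.93
tool_pos: [504.4, 23.2, 57.6]
tcp_rot: [179.8, 0.1, 94.9]
ft_force: [0.4, -5.5, 8.9]
finger_gap: 55.9
```

```bash
python3 snap.py scene 7;python3 snap.py wrist 7;python3 - <<'E'
import cv2
cv2.imwrite("pics/crop_s7.png",cv2.resize(cv2.imread("pics/scene7.png")[160:310,290:490],None,fx=4,fy=4,interpolation=cv2.INTER_CUBIC))
E
```

```text
7.9833 [504.41089491  23.17129149  57.58320587] [1.79843477e+02 1.38102939e-01 9.48933708e+01] [ 0.39164169 -5.24235322  9.21269679] 55.9847641535379 [1093.31895457  666.41001351 1036.47611473]
8.0333 [504.42056723  23.17623219  57.5896179 ] [1.79843093e+02 1.38349772e-01 9.48941781e+01] [ 0.59784279 -5.44759347  8.74744619] 56.03231426437187 [498.21780831  95.71970633 178.9974453 ]
```

View pics/crop_s7.png

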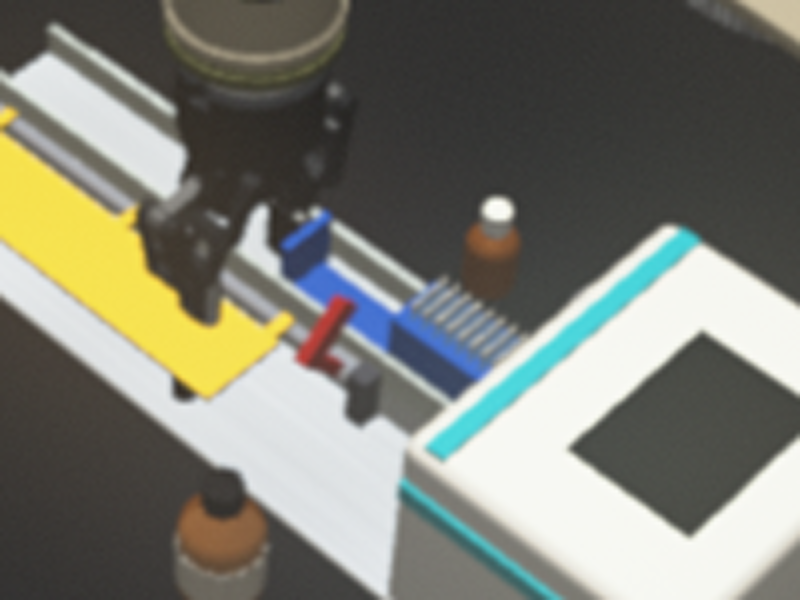

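View pics/wrist7.png

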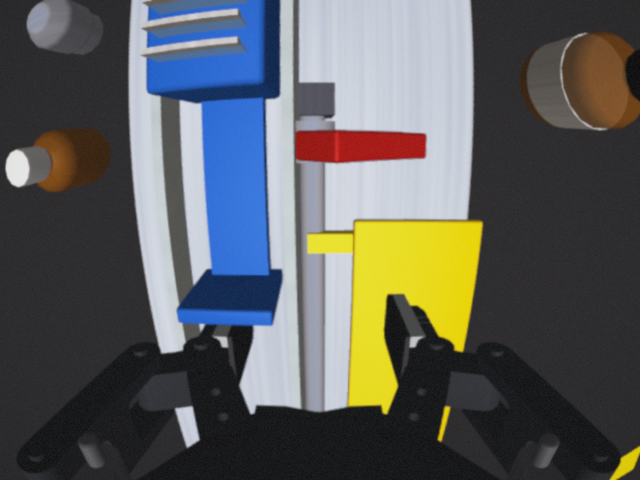

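>>> drive_tool --moves '[[[0, 0.5, 0], 0], [[-0.1, 1, 0], 0], [[-0.1, 1.5, 0], 0], [[-0.2, 2, 0], 0], [[-0.2, 2, 0], 0], [[-0.2, 2, 0], 0], [[-0.2, 2, 0], 0], [[-0.2, 2, 0], 0]]'

```text
time: 8.7
tool_pos: [504.3, 24.2, 57.6]
tcp_rot: [179.8, 0.2, 94.9]
ft_force: [1.4, -11.7, 8.4]
finger_gap: 55.9
```

>>> drive_tool --moves '[[[0, 0.5, 0], 0], [[-0.1, 1, 0], 0], [[-0.1, 1.5, 0], 0], [[-0.1, 1.5, 0], 0], [[-0.1, 1.5, 0], 0], [[-0.1, 1.5, 0], 0], [[-0.1, 1.5, 0], 0], [[-0.1, 1.5, 0], 0]]'

```text
time: 9.37
tool_pos: [504.3, 24.3, 57.6]
tcp_rot: [179.8, 0.4, 94.9]
ft_force: [0.4, -19.8, 8.0]
finger_gap: 55.8
```

```bash
python3 snap.py wrist 8;python3 - <<'E'
from h import *
d=load("wrist8");o=np.array([464.8,88.4,0]);a=np.radians(95);yd=np.array([np.cos(a),np.sin(a),0]);xd=np.array([yd[1],-yd[0],0])
im=d["p"][60:345,110:450,::-1];cv2.imwrite("pics/crop_w8.png",cv2.resize(im,None,fx=2,fy=2))
for p in [(180,322),(273,324)]:
  P=onz(d,p,70,True)-o;print(P@xd,P@yd)
for p in [(300,146),(300,131),(300,161)]:
  P=onz(d,p,95,True)-o;print(P@xd,P@yd)
E
```

```text
9.4167 [504.2838765   24.25981875  57.60645911] [179.85145501   0.37075523  94.91657802] [  1.45229218 -18.51917617   8.46211747] 55.911887769828965 [498.0575139   97.29205894 178.74343522]
-14.287214307365614 -56.60910682989281
18.99177039540392 -56.09236107980269
30.051200898354463 2.737329540658281
30.069983457206334 6.1210433930198445
30.027906218005594 -0.6569555762270124
```

View pics/crop_w8.png

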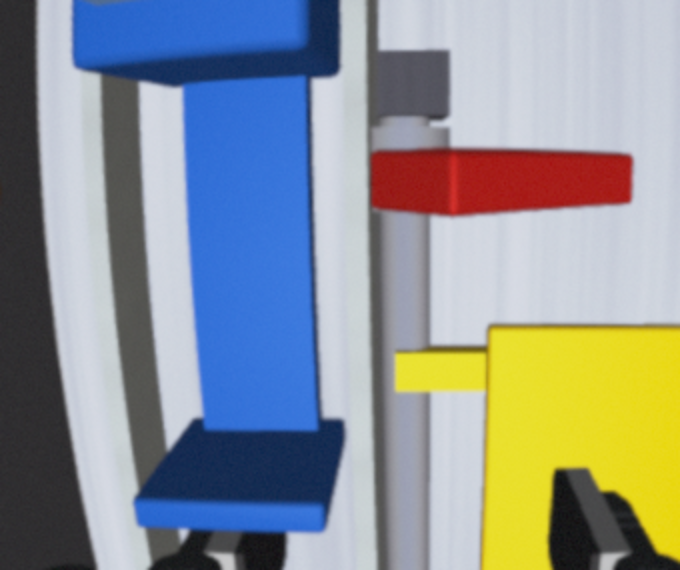

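>>> drive_tool --moves '[[[0.2, -2, 0], 0], [[0.4, -5, 0], 0], [[0.7, -8, 0], 0], [[1, -12, 0], 0], [[1.3, -15, 0], 0], [[1.3, -15, 0], 0], [[1.3, -15, 2], 0], [[1.3, -15, 6], 0]]'

```text
time: 10.08
tool_pos: [503.8, 13.2, 62.3]
tcp_rot: [-180.0, -0.0, 94.9]
ft_force: [-2.2, -0.2, 2.1]
finger_gap: 55.9
```

>>> drive_tool --moves '[[[0, 0, 5], 0], [[0, 0, 10], 0], [[0, 0, 16], 0], [[0, 0, 22], 0], [[0, 0, 30], 0], [[0, 0, 40], 0], [[0, 0, 55], 0], [[0, 0, 70], 0]]'

```text
time: 10.75
tool_pos: [504.0, 13.0, 133.4]
tcp_rot: [180.0, 0.0, 94.9]
ft_force: [-0.1, 0.4, -0.8]
finger_gap: 56.1
```

```bash
python3 snap.py wrist 9;python3 snap.py scene 9;python3 - <<'E'
import cv2
cv2.imwrite("pics/crop_s9.png",cv2.resize(cv2.imread("pics/scene9.png")[160:310,290:490],None,fx=4,fy=4,interpolation=cv2.INTER_CUBIC))
E
```

```text
10.8 [506.16015874  12.86509729 137.12292003] [1.79703577e+02 4.70294401e-02 9.49197718e+01] [2.25701119 0.85201935 2.86769337] 55.750448281366 [498.17094056  85.27760403 254.99035124]
10.85 [506.44869166  12.85682529 136.05746928] [1.79648028e+02 5.55551283e-02 9.49158473e+01] [0.71925156 0.24076099 0.75230797] 56.0321132337126 [1093.31895457  666.41001351 1036.47611473]
```

View pics/crop_s9.png

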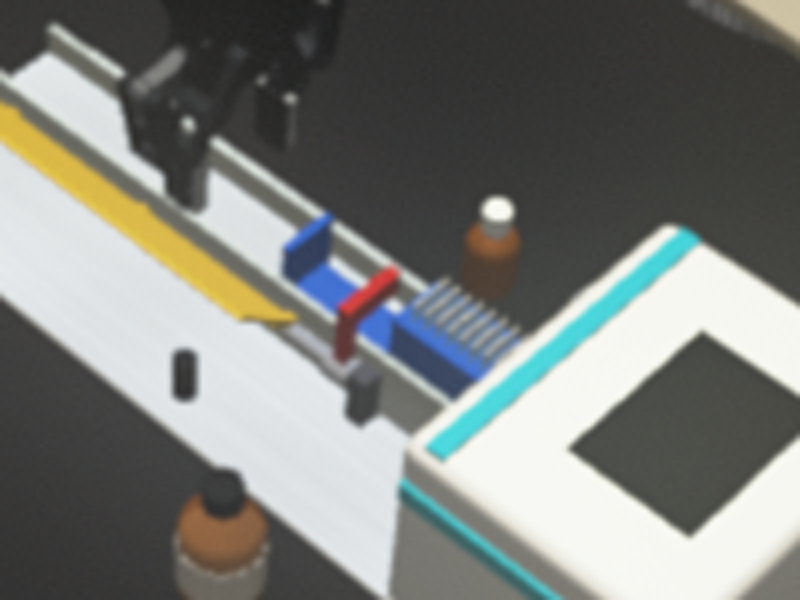

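View pics/wrist9.png

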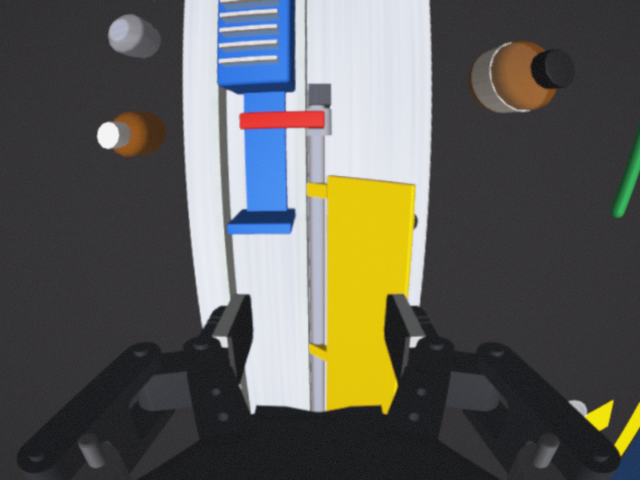

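>>> drive_tool --moves '[[[0, 0, 15], 0], [[0, 0, 30], 0], [[0, 0, 45], 0], [[0, 0, 60], 0], [[0, 0, 70], 0], [[0, 0, 70], 0], [[0, 0, 70], 0], [[0, 0, 70], 0]]'

```text
time: 11.52
tool_pos: [503.6, 13.0, 201.1]
tcp_rot: [-179.9, -0.0, 94.9]
ft_force: [0.1, 0.3, 0.3]
finger_gap: 55.8
```

```bash
python3 snap.py wrist 10;python3 snap.py scene 10;python3 - <<'E'
from h import *
d=load("wrist10");o=np.array([464.8,88.4,0]);a=np.radians(95);yd=np.array([np.cos(a),np.sin(a),0]);xd=np.array([yd[1],-yd[0],0])
h=cv2.cvtColor(d["p"],cv2.COLOR_RGB2HSV)
m=cv2.inRange(h,(105,120,60),(125,255,255));m[:,:150]=0;m[:,350:]=0
r_=np.where(m.sum(1)>255*20)[0];v=r_.max();x=np.where(m[v-2])[0];print(v,x.min(),x.max())
for p in [(x.min(),v+1),(x.max(),v+1)]:
  P=onz(d,p,70,True)-o;print("plate",P@xd,P@yd)
m=cv2.inRange(h,(0,170,80),(6,255,255));ys,xs=np.where(m[:,150:400]);xs+=150;print("red",xs.min(),xs.max(),ys.min(),ys.max())
for p in [(xs.min(),(ys.min()+ys.max())/2)]:
  P=onz(d,p,80,True)-o;print("blade tip",P@xd,P@yd)
# bystander change
A=load("scene0")["p"].astype(int);B=load("scene10")["p"].astype(int);D=(abs(A-B).max(2)>60).astype(np.uint8)
n,l,st,c=cv2.connectedComponentsWithStats(D);print([s.tolist() for s in st[1:] if s[4]>8])
E
```

```text
11.5667 [503.34389247  13.05541516 200.87188386] [-1.79884125e+02 -1.97246371e-02  9.49163501e+01] [ 0.48380247 -1.03982965  0.0464073 ] 55.56692469509998 [497.84251413  85.3054431  322.73889067]
11.6167 [503.33580811  13.05606049 200.88033441] [-1.79879814e+02 -1.85574372e-02  9.49180537e+01] [-0.11013486  0.75587039  0.06325589] 55.96760250434643 [1093.31895457  666.41001351 1036.47611473]
207 251 298
plate -14.82461788287356 -56.6186698266588
plate 18.235932197682338 -56.85616893350681
red 263 322 118 128
blade tip -3.4452473250778315 1.8752329831246266
[[315, 0, 61, 31, 918], [361, 0, 34, 28, 109], [483, 0, 5, 6, 14], [486, 0, 12, 15, 121], [503, 0, 45, 13, 198], [623, 0, 16, 13, 62], [529, 9, 39, 32, 599], [605, 14, 27, 27, 194], [630, 14, 7, 9, 22], [326, 29, 28, 24, 332], [555, 39, 4, 8, 15], [605, 45, 19, 16, 198], [327, 92, 50, 18, 172], [327, 147, 9, 8, 29], [313, 180, 51, 48, 695], [349, 194, 27, 26, 113], [347, 197, 9, 7, 16], [365, 223, 14, 15, 110], [398, 230, 23, 16, 62], [379, 234, 34, 26, 393]]
```

View pics/wrist10.png

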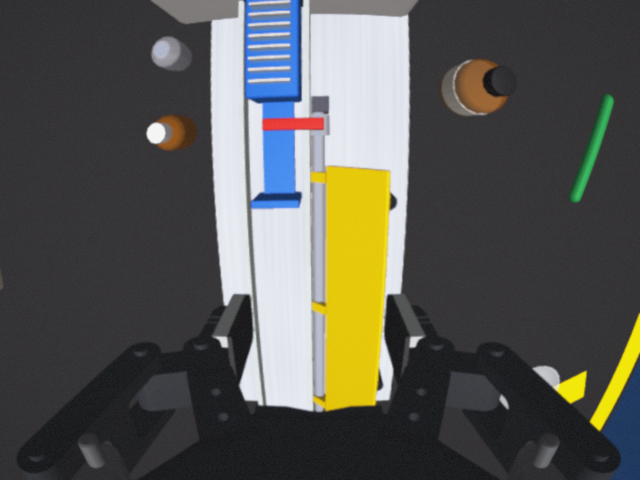

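```bash
python3 -c "
from bench import r
print(r.hand_in())"
```

```text
the job is handed in; nothing more can be done
None
```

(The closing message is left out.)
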